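# Swap the candle for the torch over the notebook

### The arm

A 6-joint arm with a two-finger parallel gripper is mounted at the origin on a cart in front of the work surface, level with it; the furniture and walls round the work are solid. World frame = base frame: x ahead of the robot, y to its left, z up, the work surface at z = 0. Lengths are in mm, angles in rad, forces in N, time in s.
With the tool pointing down it reaches from about 300 to 950 mm from the base axis. Payload 3.1 kg.
Tool frame: the origin (TCP) lies on the centre line of the jaws, within the pads' length; the fingertips stand 22 mm ahead of it and the grasp point (between the pads) lies 3 mm ahead of it; z points along the fingers, y is the line along which they close (so a half turn about z gives the same grasp; the last joint's range is limited). The gripper opens to 85 mm and grips with 20 to 120 N. Pads are 22 mm wide; open, the fingers measure 114 mm over their backs; the gripper's body (76 mm by 85 mm) begins 54 mm behind the grasp point. The pads swing forward as they close: fully open they stand 13 mm farther back than shut.
Start: joints at [1.079, 0.308, 1.634, -0, 1.2, -0.07], TCP at [255.903, 570.216, 227.172] pointing down, gripper open.
Joint ranges: [-3.06, 3.06], [-0.79, 1.96], [0.05, 2.63], [-1.19, 4.34], [0.05, 2.64], [-2.94, 2.94]. Speed limits (rad/s): [2.79, 2.79, 3.14, 3.14, 3.14, 3.14].

### API

Orientations are given as [roll, pitch, yaw] about the fixed x, y, z axes, in that order (R = Rz(yaw) Ry(pitch) Rx(roll)).
In Python, from workcell import r gives the robot as it stands. Calls block until the motion is done:
- r.move_ptp(position, orientation): joint-space move of the TCP to a pose.
- r.movel(position, v=150, ori=None, force_limit=None): straight line of the TCP; ori=None keeps the orientation; v is the mean speed in mm/s. With force_limit (N) it stops when the force on the tool has changed by that much, and returns True; else False.
- r.move_joints(angles): joint-space move.
- r.move_gripper(opening, strength=None): opening from 0.0 (shut) to 1.0 (fully open); strength is the grip in N (None keeps the last); returns when the fingers have stopped.
- r.dwell(seconds).
- r.inverse_kinematics(position, orientation): joint angles nearest the present ones, or None.
- r.get_obs(): the state.
- r.get_image(name): name is "scene" or "top"; returns a dict with "color" (400x640x3 uint8, blue, green, red), "intrinsics" (3x3 intrinsics, pixels), "R" (3x3) and "t" (3): a world point X has camera coordinates R X + t. Camera axes: x right, y down, z forward; pixel columns grow to the right and rows downward; lengths in mm; the calibration is good to about 2 mm. A picture is of the moment at which its call begins. There is no depth.
A pose or a line that the arm cannot do raises r.PlanningError and nothing moves.
- r.finish_job(): hands the job in; it is judged then, once.
Trained networks look in a picture, given as the dict that the camera call returned (one of the last four; its "shot" number tells which), for a name from the list of things; names that differ only in an ending like _2 or _b are one class to them, and where a whole thing is asked for, a point or a joint stands for the part that bears it (a point fixed in the world has none). Each returns a list of dicts, best first, with "score" (0 to 1); they miss things now and then, are a little off and sometimes report something else, mostly with a low value. They report only what shows in the picture. A call takes as long as a camera call. They do not tell look-alikes from the thing itself.
- r.look_for(picture, target): "at" ([x, y, z] in mm, in the coordinates of the camera as it stood for that picture, good to about 4 mm: the middle of the surface that is visible of it).
The state is a dict: "time": time; "qpos": joint angles; "dq": joint speeds; "tau": joint torques, N m; "tool_pos": TCP position; "eef_rot": TCP orientation; "contact_force": force on the tool from outside, world axes, zero at the start; "torque": the same for the moment, N m; "grip_width": opening from 0.0 (shut) to 1.0 (fully open); "grasp_force": force on a finger pad.
Only numpy, scipy, OpenCV 4.12 (cv2) and the standard library are available. Lean on these libraries where they do the work, as an engineer would, in place of code of your own. Each camera call takes 0.05 s, during which the arm holds its last target. There are 200 camera calls.

### The job

Swap the reading light over the notebook from candle to torch: first set the loose wooden lid on the candle glass so that it sits fully home and level, and let go of it. Then draw the red torch up out of its white charging stand and finish while still holding it raised and still, slanting about half-way between upright and level, its lens some 15 cm from the middle of the notebook's cover and pointing straight at it. Do not shove or tip the candle, do not shift or touch the notebook with the torch, and leave the other things alone.

Things in the scene. Friction and masses are not known exactly. Their poses are not given: they have to be found in the camera images.
- lid_knob (a point): Centre of the knob of the loose round wooden lid (90 g): disc 82 mm across, 7 mm thick; under it a chamfered plug 54 mm across, 7 mm deep, on which it stands at the start; on top a dark upright knob 22 mm across, 26 mm tall. The point is half-way up the knob, 13 mm above the disc's upper face, 20 mm above its underside, 27 mm above the plug's bottom. z up.
- candle_rim (a point): Centre of the open mouth, at rim height, of the loose glass candle (clear straight round glass, pale wax inside, 76 mm across, 90 mm tall, 0.35 kg). The mouth is 60 mm or more wide inside and empty for over 10 mm down. With the lid home the knob's centre is 20 mm above this point. z up. Stands left or right of the notebook.
- stand_mouth (a point): Centre of the mouth of the white charging stand, fixed to the worktop: round foot 90 mm across, upright cup 49 mm across outside, 39 mm inside, rim 48 mm above the worktop, cup floor 8 mm above the worktop. z up. Stands on the other side of the notebook from the candle.
- torch_mid (a point): Centre of the red torch (120 g, 140 mm long), standing lens down in the stand, tail 148 mm above the worktop. Head 34 mm across for 32 mm from the lens, tapering until 46 mm; the body from there to the tail is 25 mm across. Point on the axis, 70 mm from either end; z runs along the axis to the tail. Good grasp: from above, 35 mm nearer the tail than this point.
- torch_lens (a point): Middle of the torch's lens, on the torch's axis at the head end, 70 mm from torch_mid; z runs along the axis towards the tail, so the light goes along -z.
- notebook_mid (a point): Middle of the upper face of the brown spiral notebook lying flat (210 by 152 mm, 10 mm thick to the cover, 0.2 kg, loose). x runs along its long side, z up. Behind it a wall cabinet hangs over the back of the worktop (x beyond 0.57, from 0.46 up): keep the wrist and arm clear of it, swing from side to side close to the robot. A wall stands along the right (y = -0.52).
- candle: The candle glass; origin at the centre of its underside, z up.
- lid: The lid; origin at the centre of the plug's underside, z up.
- torch: The torch; origin at the middle of the lens, z along the axis to the tail.
- stand: The charging stand; origin at the centre of its underside, z up.
- notebook: The notebook; origin at the centre of its underside, z up.
- lemon_1: Yellow lemon at the back, 71 mm long; leave alone.
- kitchen_timer: White round kitchen timer at the back, 62 mm across, 47 mm tall; leave alone.
- tin_1: Tin can at the back, 75 mm across, 58 mm tall; leave alone.
- jar: Glass jar with a grey cap at the back right, 71 mm across, 110 mm tall; leave alone.
Mind the look-alikes: they are no part of the job. Of the things that look like the lid, the middle-sized one is meant.

How it is judged:
By the outcome, as a careful person would: the job done as asked, in the order asked, and still so for the second after the job is handed in, while the arm keeps its last pose, push and grip.
It also fails if it takes over 64 s, if anything falls off the work surface, if the arm or the gripper's body presses on something with over 40 N, if the wrist force passes 120 N, or if a joint passes its speed limit or range.

## Working session

There is one attempt and no reset: what is moved stays moved. The work goes in short steps, each a Python script; the robot and the scene stay as the last script left them, time stands still between calls to the robot, and variables do not carry over. Pictures are saved under pics/ and viewed, at most 10 in all, crops included, and the job is handed in when it is done.

```bash
mkdir -p pics; ls; cat > h.py <<'E'
import numpy as np, cv2
from workcell import r
def world(p,at): return np.array(p["R"]).T@(np.array(at)-np.array(p["t"]))
def proj(p,X):
    c=np.array(p["R"])@np.array(X)+np.array(p["t"]); u=np.array(p["intrinsics"])@c; return u[:2]/u[2]
def plane(p,uv,z):
    R=np.array(p["R"]);t=np.array(p["t"]);o=-R.T@t
    d=R.T@np.linalg.inv(np.array(p["intrinsics"]))@np.array([uv[0],uv[1],1.]); return o+d*(z-o[2])/d[2]
E
python3 - <<'E'
from h import *
for n in("scene","top"):
    p=r.get_image(n); cv2.imwrite(f"pics/{n}0.png",p["color"])
    print(n,"cam",-np.array(p["R"]).T@np.array(p["t"]))
    for k in("lid","lid_knob","candle","candle_rim","torch","stand","notebook","jar","tin_1"):
        for d in r.look_for(p,k)[:4]:
            w=world(p,d["at"]); print(k,round(d["score"],2),w.round(),proj(p,w).round())
print(r.get_obs())
E
```

```text
pics
scene cam [-133.10944421 -466.54966928 1161.65950781]
lid 0.91 [410. 452.  19.] [188. 199.]
lid 0.57 [440. 135.  13.] [264. 235.]
lid 0.57 [545. 240.  15.] [259. 201.]
lid_knob 0.93 [442. 135.  21.] [264. 233.]
lid_knob 0.73 [409. 451.  27.] [187. 197.]
lid_knob 0.46 [539. 238.  15.] [258. 202.]
candle 0.56 [433. 319.  55.] [219. 204.]
candle_rim 0.81 [436. 313.  54.] [220. 205.]
torch 0.79 [ 440. -290.  107.] [380. 285.]
stand 0.58 [ 428. -294.    7.] [376. 306.]
notebook 0.87 [505. -37.   7.] [318. 247.]
jar 0.68 [ 593. -409.   90.] [441. 270.]
tin_1 0.81 [791. 133.  55.] [323. 164.]
top cam [ 297.71275455   21.09289207 1578.40487785]
lid 0.87 [415. 458.  20.] [206. 258.]
lid 0.75 [445. 140.  15.] [290. 251.]
lid 0.54 [544. 243.  13.] [264. 226.]
lid_knob 0.98 [419. 454.  22.] [207. 257.]
lid_knob 0.92 [445. 138.  16.] [291. 251.]
lid_knob 0.57 [546. 243.  14.] [264. 225.]
candle 0.97 [443. 324.  42.] [241. 250.]
candle_rim 0.87 [438. 327.  45.] [240. 252.]
torch 0.57 [ 446. -284.  103.] [406. 251.]
torch 0.26 [441. 138.  13.] [291. 253.]
stand 0.57 [ 439. -280.    9.] [400. 255.]
notebook 0.79 [513. -39.  12.] [337. 235.]
jar 0.92 [ 609. -402.  111.] [437. 206.]
jar 0.73 [438. 323.  46.] [241. 252.]
{'time': 1.0, 'qpos': array([ 1.07926699e+00,  3.08103206e-01,  1.63378932e+00,  4.51245593e-05,
        1.19971708e+00, -6.96809673e-02]), 'dq': array([-0.00023972, -0.00027818,  0.00054151, -0.00172784, -0.00072648,
       -0.00029933]), 'tau': array([-4.14653350e-04, -4.15298545e+01, -2.77085781e+01, -1.78319806e-04,
        8.78131013e-04,  1.03578918e-05]), 'tool_pos': array([255.90950027, 570.21363928, 227.17512087]), 'eef_rot': array([-3.14157867e+00, -4.31312574e-05,  2.71972792e+00]), 'contact_force': array([ 0.53273581, -0.42419866, -0.19605428]), 'torque': array([0.00065768, 0.03296571, 0.04174832]), 'grasp_force': 0.0, 'grip_width': 1.0004001178867952}
```

```bash
python3 - <<'E'
import cv2
t=cv2.imread("pics/top0.png"); s=cv2.imread("pics/scene0.png")
cv2.imwrite("pics/top_c.png",cv2.resize(t[190:290,180:320],None,fx=5.5,fy=5.5,interpolation=cv2.INTER_CUBIC))
E
```

```text
(no output)
```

View pics/top_c.png

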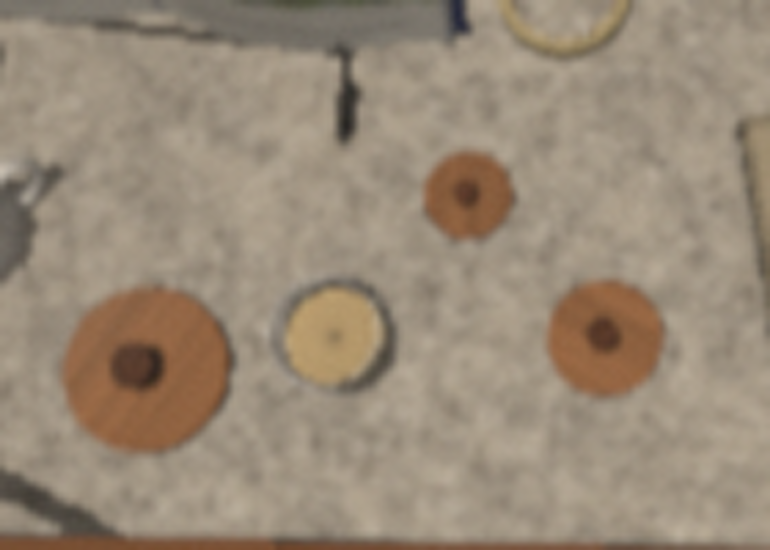

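View pics/scene0.png

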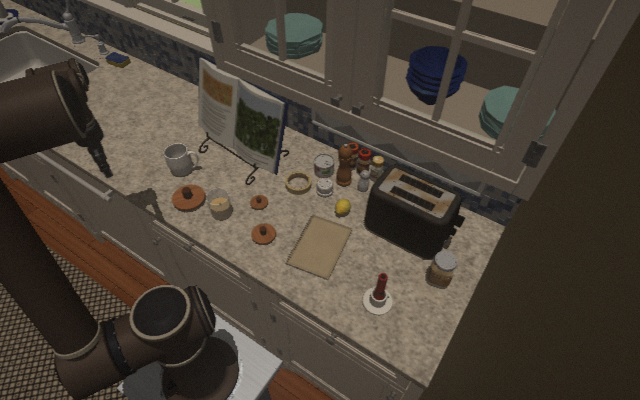

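View pics/top0.png

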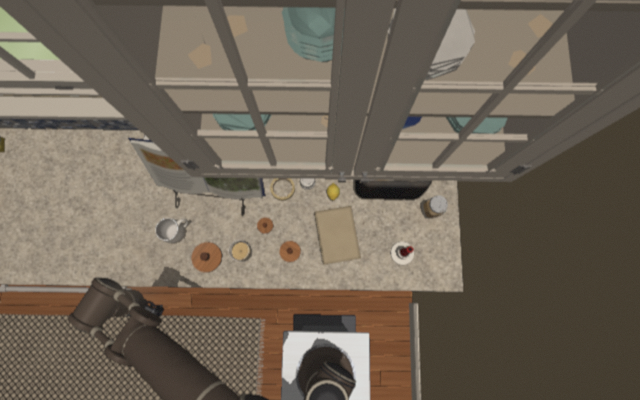

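Look-alikes for the lid in the top view: large disc (206,257), small disc (265,225), middle one (290,251). The crop confirms their widths at about 30, 16 and 21 px, so I choose (290,251). The candle is at (241,251), the torch and stand at (403,252), and the notebook at (337,236).

```bash
cat > meas.py <<'E'
from h import *
def circ(p,c,z,rad,n=60):
    a=np.linspace(0,2*np.pi,n); return np.array([proj(p,[c[0]+rad*np.cos(t),c[1]+rad*np.sin(t),z]) for t in a])
def crop(p,uv,curves,h=24,f=9):
    x0,y0=int(uv[0])-h,int(uv[1])-h
    im=cv2.resize(p["color"][y0:y0+2*h,x0:x0+2*h],None,fx=f,fy=f,interpolation=cv2.INTER_CUBIC)
    for c,col in curves: cv2.polylines(im,[np.round((c-[x0,y0]+.5)*f).astype(int)],False,col,1)
    return cv2.resize(im,(390,290)) if False else im
E
python3 - <<'E'
from meas import *
acc={}
P={}
for n in("scene","top"):
    for i in range(2):
        p=r.get_image(n);P[n]=p
        for k,g in(("lid_knob",(442,137)),("candle_rim",(438,322)),("torch",(442,-287)),("stand_mouth",(436,-287)),("notebook_mid",(510,-38))):
            c=[world(p,d["at"]) for d in r.look_for(p,k)]
            c=[w for w in c if np.hypot(*(w[:2]-g))<40]
            if c: acc.setdefault((k,n),[]).append(c[0])
for k,v in acc.items(): print(k,np.round(v,1).tolist())
# colour: disc + notebook
rows=[]
for n in P:
    p=P[n]; hsv=cv2.cvtColor(p["color"],cv2.COLOR_BGR2HSV)
    for nm,g,z in(("lid",(442,137),13.5),("note",(508,-38),10),("torch",(440,-287),148)):
        u=proj(p,[*g,z]).round().astype(int)
        print(n,nm,u,hsv[u[1],u[0]])
    m=((hsv[...,0]<14)&(hsv[...,1]>95)).astype(np.uint8)
    u=proj(p,[442,137,14]); k,l,st,ce=cv2.connectedComponentsWithStats(m)
    i=1+np.argmin(np.hypot(*(ce[1:]-u).T)+1e3*(st[1:,4]<80)); print(n,"disc",ce[i],st[i],plane(p,ce[i],14.))
    curves=[(circ(p,(438,322),90,38),(0,0,255)),(circ(p,(438,322),0,38),(255,0,0))]
    a=crop(p,proj(p,[438,322,45]),curves,20,10)
    b=crop(p,proj(p,[442,137,15]),[(circ(p,(442,137),14,41),(0,0,255)),(circ(p,(442,137),40,11),(0,255,0))],20,10)
    rows.append(np.hstack([a,b]))
cv2.imwrite("pics/ov.png",cv2.resize(np.vstack(rows),(600,600)))
E
```

```text
('lid_knob', 'scene') [[441.9, 138.8, 20.6], [437.9, 135.1, 17.9]]
('candle_rim', 'scene') [[436.2, 316.9, 56.8], [431.8, 317.5, 56.6]]
('torch', 'scene') [[435.1, -290.4, 106.1], [435.8, -290.8, 102.4]]
('stand_mouth', 'scene') [[431.3, -298.4, 7.3], [430.2, -298.1, 4.9]]
('notebook_mid', 'scene') [[502.3, -40.3, 10.8], [503.8, -41.1, 10.6]]
('lid_knob', 'top') [[444.8, 141.6, 14.8], [445.5, 136.7, 16.5]]
('candle_rim', 'top') [[439.0, 324.8, 47.4], [436.1, 322.7, 46.1]]
('stand_mouth', 'top') [[438.2, -278.3, 5.1], [439.3, -281.8, 8.0]]
('notebook_mid', 'top') [[510.3, -36.2, 3.3], [508.8, -32.9, 6.3]]
scene lid [264 234] [16 96 45]
scene note [319 246] [ 19  91 134]
scene torch [381 278] [  3 176  94]
scene disc [263.28608247 233.4742268 ] [251 223  25  21 388] [443.43225119 139.6680456   14.        ]
top lid [291 252] [ 11 137  84]
top note [337 236] [ 18  73 158]
top torch [409 251] [  1 174 116]
top disc [289.58651026 251.09677419] [280 241  21  21 341] [446.23963594 141.72405426  14.        ]
```

View pics/ov.png

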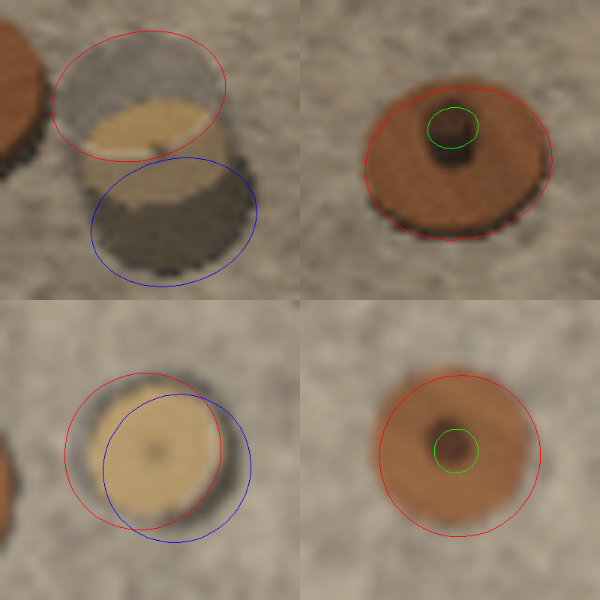

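The overlay shows the middle disc about 1 px up and left of my first guess, at roughly (445,140.5). The candle estimate needs refining. I'll grasp the lid now, which also checks the camera calibration against the arm.

```bash
python3 - <<'E'
from meas import *
D=[np.pi,0,np.pi/2]
r.move_gripper(0.75,30)
r.move_ptp([445,140.5,110],D)
print(r.movel([445,140.5,39],v=90,force_limit=8), r.get_obs()["tool_pos"])
r.move_gripper(0.0,40)
o=r.get_obs();print(o["grip_width"],o["grasp_force"],o["contact_force"],o["tool_pos"])
r.movel([445,140.5,190],v=150)
o=r.get_obs();print(o["time"],o["grip_width"],o["grasp_force"],o["contact_force"])
r.movel([440,230,190],v=200); r.dwell(.2)
L=r.get_obs()["tool_pos"];print(L)
ims=[]
for n in("scene","top"):
    p=r.get_image(n)
    c=proj(p,[438,322,45]); cc=crop(p,c,[],16,24); cc=cv2.convertScaleAbs(cc,alpha=1.6,beta=-30)
    ims.append(cv2.resize(cc,(400,400)))
    print(n,"crop origin",c.astype(int)-16,"px scale",400/32)
    q=[];
    for z in(0,90): q.append(proj(p,[438,322,z])); 
    print(q, proj(p,[448,322,90])-q[1],proj(p,[438,332,90])-q[1])
    b=crop(p,proj(p,L+[0,0,-30]),[(circ(p,L,L[2]-25,41),(0,0,255))],20,10); ims.append(cv2.resize(b,(200,200)))
cv2.imwrite("pics/cand.png",np.vstack([np.hstack(ims[0::2]),np.hstack([ims[1],ims[3],ims[1]*0,ims[1]*0])]))
E
```

```text
False [445.53183536 140.65834773  39.35732971]
-5.692706539130375e-05 0.0 [ 0.77519534 -0.53118097 -0.49668266] [444.98177432 140.49729389  39.03531579]
7.0417 0.0024199576920330853 0.0 [ 0.02890206 -0.33771513 -0.75419599]
[439.96311056 228.8922859  189.76979558]
scene crop origin [203 188] px scale 12.5
[array([221.68489121, 212.95501063]), array([216.968544  , 196.17941932])] [ 2.05883452 -1.89186478] [-2.23835619 -1.27916884]
top crop origin [224 235] px scale 12.5
[array([243.07649346, 252.8698163 ]), array([238.49046747, 250.59468827])] [ 0.15619829 -2.74669533] [-2.74251802 -0.04208971]
```

View pics/cand.png

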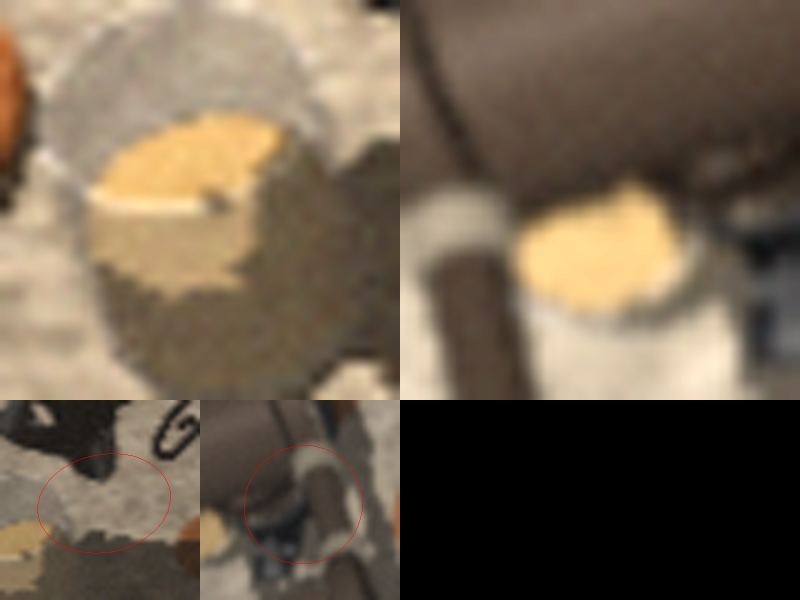

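The grip closed on nothing. The crop shows the candle's rim ellipse clearly in the scene view. I'll look at where the lid is now.

```bash
python3 - <<'E'
from meas import *
r.move_joints([1.0,*r.get_obs()["qpos"][1:]])
ims=[]
for n in("scene","top"):
    p=r.get_image(n)
    for k in("lid_knob","lid"):
        for d in r.look_for(p,k): w=world(p,d["at"]);print(n,k,round(d["score"],2),w.round(1),proj(p,w).round(1))
    for d in r.look_for(p,"candle"): print("candle",world(p,d["at"]).round())
    u=proj(p,[445,230,20]).astype(int)
    ims.append(cv2.resize(p["color"][u[1]-45:u[1]+45,u[0]-60:u[0]+60],(600,450) if 0 else (400,300),interpolation=cv2.INTER_CUBIC))
    print("origin",u-[60,45])
print(r.get_obs()["tool_pos"],r.get_obs()["grip_width"])
cv2.imwrite("pics/l2.png",np.hstack(ims))
E
```

```text
scene lid_knob 0.89 [441.1 135.4  21.1] [263.6 233.3]
scene lid_knob 0.75 [411.  451.5  22.1] [187.8 197.9]
scene lid_knob 0.64 [ 430.1 -298.8   10.2] [377.5 305.5]
scene lid_knob 0.62 [539.7 239.7  17. ] [258.1 201.4]
scene lid 0.97 [410.7 450.7  19.3] [188.1 198.5]
scene lid 0.92 [442.1 140.3  11.7] [262.9 234.1]
scene lid 0.77 [545.  240.5  14.9] [258.9 200.7]
scene lid 0.53 [500.2 -42.8   7.7] [318.5 248.5]
candle [433. 315.  56.]
origin [182 174]
top lid_knob 0.78 [546.2 239.5  16. ] [265.1 224.8]
top lid_knob 0.66 [443.7 140.2  14.3] [290.  251.8]
top lid_knob 0.61 [414.4 454.2  16.1] [207.3 258.1]
top lid 0.82 [417.  453.2  19.6] [207.3 257.4]
top lid 0.7 [447.  136.7  11.8] [290.9 251. ]
top lid 0.58 [545.6 241.1  10.7] [264.9 225.2]
candle [439. 325.  45.]
origin [206 205]
[231.03345875 439.09513962 189.96507141] -0.0037327647000223335
```

View pics/l2.png

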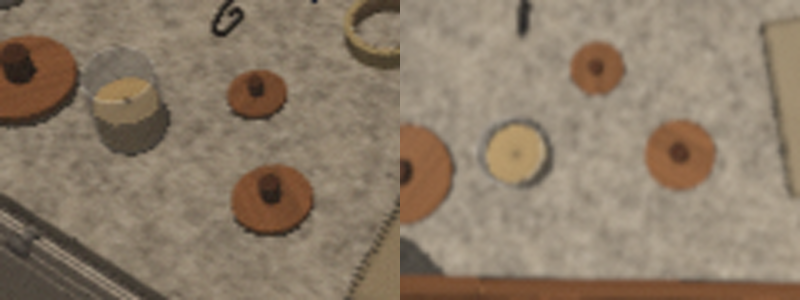

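The lid hasn't visibly moved: it is at scene (263,233) and top (290,251). The candle is undisturbed. I suspect an offset between arm and camera, so I'll check where the fingertips appear against where they should project.

```bash
python3 - <<'E'
from meas import *
r.move_gripper(0.3)
r.move_ptp([445,40,110],[np.pi,0,np.pi/2]); r.dwell(.3)
o=r.get_obs();L=o["tool_pos"];print(o["time"],L,o["eef_rot"],o["grip_width"])
ims=[]
for n in("scene","top"):
    p=r.get_image(n); u=proj(p,L+[0,0,-22]).astype(int); x0,y0=u-[40,40]
    im=cv2.resize(p["color"][y0:y0+80,x0:x0+80],(400,400),interpolation=cv2.INTER_CUBIC)
    for z,c in((0,(255,0,0)),(-22,(0,0,255))):
        v=(proj(p,L+[0,0,z])-[x0,y0]+.5)*5; cv2.circle(im,tuple(v.astype(int)),3,c,-1)
    ims.append(im); print(n,u)
    hsv=cv2.cvtColor(p["color"],cv2.COLOR_BGR2HSV)
    m=((hsv[...,0]<14)&(hsv[...,1]>95)).astype(np.uint8)
    u=proj(p,[442,137,14]); k,l,st,ce=cv2.connectedComponentsWithStats(m)
    i=1+np.argmin(np.hypot(*(ce[1:]-u).T)+1e3*(st[1:,4]<80)); print(n,"disc",ce[i],st[i])
cv2.imwrite("pics/tip.png",np.hstack(ims))
E
```

```text
11.825 [445.053501    40.57832896 110.10854168] [ 3.14135945e+00 -5.21955437e-05  1.57196367e+00] 0.2988931034914408
scene [286 233]
scene disc [262.74931129 233.36363636] [251 223  25  21 363]
top [315 249]
top disc [286.58035714 251.00446429] [280 241  14  21 224]
```

View pics/tip.png

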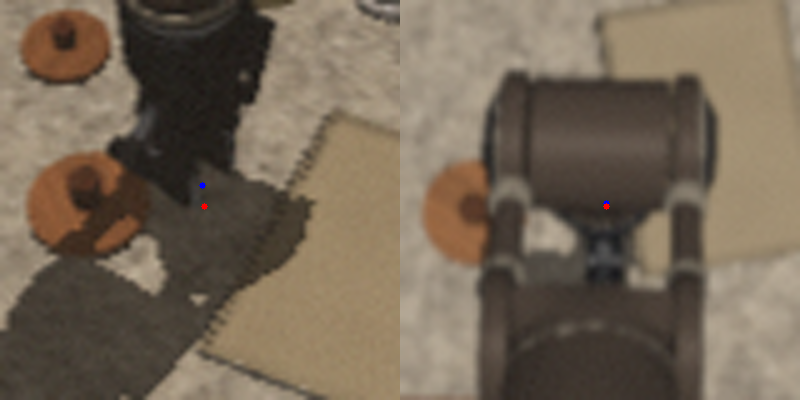

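```bash
python3 - <<'E'
from meas import *
r.move_gripper(0.0)
r.move_ptp([370,70,60],[np.pi,0,np.pi/2])
print(r.movel([370,70,12],v=40,force_limit=4)); o=r.get_obs();print(o["time"],o["tool_pos"],o["contact_force"])
r.dwell(.1);p=r.get_image("scene");L=o["tool_pos"]
u=proj(p,L).astype(int); x0,y0=u-[50,60]
im=cv2.resize(p["color"][y0:y0+100,x0:x0+100],(600,600),interpolation=cv2.INTER_CUBIC)
for z,c in((0,(255,0,0)),(-22,(0,0,255))):
    v=(proj(p,L+[0,0,z])-[x0,y0]+.5)*6; cv2.circle(im,tuple(v.astype(int)),3,c,-1)
cv2.imwrite("pics/probe.png",cv2.convertScaleAbs(im,alpha=2))
r.movel([370,70,70],v=200)
E
```

```text
False
14.1083 [370.31879687  70.04223602  12.22910904] [ 0.03068107 -0.48440601  0.85177824]
```

View pics/probe.png

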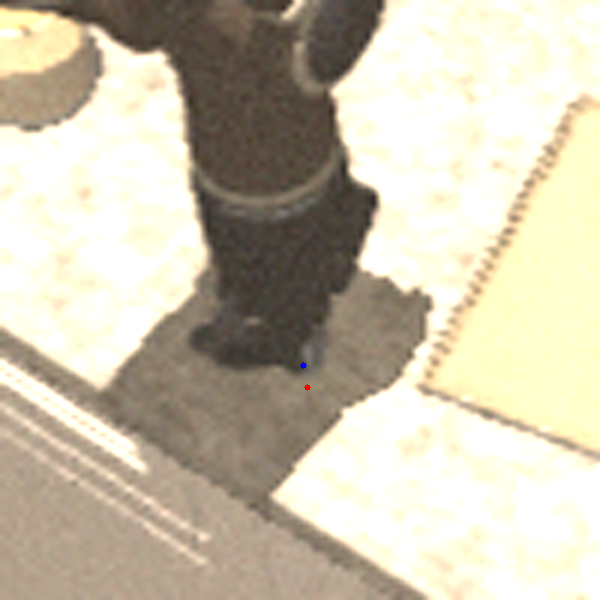

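The commanded tip went 10 mm below the worktop without contact, so the real tips are higher than stated. I'll probe down to find the true offset.

```bash
python3 - <<'E'
from meas import *
r.movel([370,70,16],v=200)
print(r.movel([370,70,-30],v=30,force_limit=4)); o=r.get_obs();print(o["time"],o["tool_pos"],o["contact_force"],o["torque"],o["qpos"],o["grip_width"])
r.movel([370,70,70],v=200)
print(r.get_obs()["contact_force"])
E
```

```text
True
15.9333 [370.14287269  70.00359003  -4.06054692] [-1.49031702 -0.53794405  8.70851776] [-0.05163807  0.28449502 -0.04007012] [ 7.12149926e-02  2.55481525e-01  2.31733988e+00 -6.51581191e-05
  5.69717564e-01  7.11981261e-02] -0.0007551753296006847
[ 0.75829721 -0.1762598  -0.39289326]
```

The contact was at TCP z≈-4, so the tips sit about 25 mm higher than stated. They may also be off sideways, since the top view and the moment both hint at that. I'll compare shut and open fingers in one composite.

```bash
python3 - <<'E'
from meas import *
D=[np.pi,0,np.pi/2]
r.move_ptp([400,60,150],D); r.dwell(.2)
L=r.get_obs()["tool_pos"]; print(L,r.get_obs()["qpos"])
def shot(): return {n:r.get_image(n) for n in("scene","top")}
A=shot(); r.move_gripper(1.0); print(r.get_obs()["grip_width"],r.get_obs()["time"]); B=shot()
def panel(p,n,s=60,sz=400):
    u=proj(p,L+[0,0,-10]).astype(int); x0,y0=u-[s//2,s//2]; f=sz/s
    c=p["color"][y0:y0+s,x0:x0+s]; c=(255*(c/255.)**.45).astype(np.uint8)
    im=cv2.resize(c,(sz,sz),interpolation=cv2.INTER_NEAREST)
    for d,col in(([0,0,0],(255,0,0)),([0,0,-22],(0,0,255)),([42,0,-9],(0,255,0)),([-42,0,-9],(0,255,0))):
        v=(proj(p,L+d)-[x0,y0]+.5)*f; cv2.circle(im,tuple(v.astype(int)),3,col,-1)
    print(n,x0,y0,f); return im
cv2.imwrite("pics/grip.png",np.vstack([np.hstack([panel(A["scene"],"sA",60,300),panel(B["scene"],"sB",60,300)]),np.hstack([panel(A["top"],"tA",60,300),panel(B["top"],"tB",60,300)])]))
for n in A:
    d=cv2.absdiff(A[n]["color"],B[n]["color"]).max(2); m=(d>25).astype(np.uint8)
    k,l,st,ce=cv2.connectedComponentsWithStats(m)
    print(n,"TCP",proj(A[n],L).round(1),[(s.tolist(),c.round(1).tolist()) for s,c in zip(st[1:],ce[1:]) if s[4]>6])
    np.save(f"pics/{n}_d.npy",d)
E
```

```text
[397.49672886  59.98302024 147.61169025] [ 4.13201944e-02 -2.63891795e-02  2.19630181e+00  4.44845494e-05
  9.77325502e-01  4.11485906e-02]
0.9993204172874625 17.975
sA 240 201 5.0
sB 240 201 5.0
tA 279 231 5.0
tB 279 231 5.0
scene TCP [270.2 230. ] [([0, 88, 6, 4, 9], [2.7, 89.3]), ([7, 92, 47, 25, 62], [30.5, 105.6]), ([56, 117, 9, 1, 9], [60.0, 117.0]), ([69, 118, 7, 1, 7], [72.0, 118.0]), ([112, 125, 6, 6, 7], [114.1, 127.3]), ([118, 132, 8, 15, 18], [122.1, 138.7]), ([282, 140, 6, 6, 11], [285.0, 142.3]), ([275, 144, 8, 6, 9], [278.7, 146.0]), ([127, 151, 1, 7, 7], [127.0, 154.0]), ([262, 153, 7, 4, 15], [264.9, 154.3]), ([19, 157, 5, 9, 10], [20.8, 161.3]), ([16, 167, 7, 32, 43], [17.6, 182.7]), ([277, 166, 6, 6, 10], [279.4, 168.9]), ([190, 176, 36, 5, 38], [207.6, 178.2]), ([241, 176, 4, 4, 7], [242.3, 177.3]), ([227, 178, 13, 5, 16], [232.4, 180.4]), ([180, 181, 9, 1, 9], [184.0, 181.0]), ([170, 182, 9, 1, 9], [174.0, 182.0]), ([264, 184, 25, 47, 284], [277.7, 209.3]), ([250, 187, 4, 3, 7], [251.1, 188.1]), ([254, 191, 6, 5, 13], [256.5, 192.8]), ([1, 196, 4, 5, 7], [2.6, 198.1]), ([12, 209, 16, 15, 27], [20.0, 216.6]), ([248, 213, 13, 25, 172], [253.1, 225.2]), ([258, 217, 7, 10, 31], [260.7, 221.0]), ([33, 231, 13, 13, 22], [39.4, 237.0]), ([283, 232, 8, 6, 20], [286.8, 234.4]), ([267, 259, 7, 4, 12], [269.8, 260.1])]
top TCP [309.8 261.8] [([306, 237, 9, 2, 17], [309.8, 237.5]), ([305, 279, 8, 3, 18], [308.9, 280.2])]
```

View pics/grip.png

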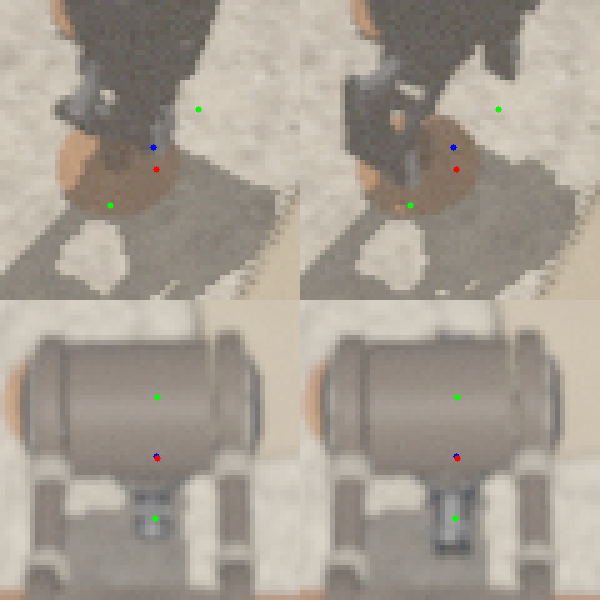

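Shut or open, the fingers look centred laterally. The near tip shows about 4 px higher than predicted, which matches the force probe. So the tool tip is about 25 mm short, and I'll command 25 mm further along the tool axis. I'm taking the candle at about (440.5,324). Picking up the lid again.

```bash
python3 - <<'E'
from meas import *
D=[np.pi,0,np.pi/2]; x,y=445,140.7
r.move_gripper(0.6,30)
r.move_ptp([x,y,60],D)
print(r.movel([x,y,14],v=60,force_limit=6)); r.dwell(.15); print(r.get_obs()["tool_pos"])
r.move_gripper(0.0,40)
o=r.get_obs();print(o["time"],o["grip_width"]*85,o["grasp_force"],o["contact_force"],o["tool_pos"])
if o["grip_width"]>.1:
    r.movel([x,y,140],v=200); r.dwell(.2)
    o=r.get_obs();print(o["time"],o["grip_width"]*85,o["grasp_force"],o["contact_force"],o["tool_pos"])
E
```

```text
False
[445.47100516 140.82563278  14.37610149]
20.5333 20.638749184530077 39.022963643074036 [-0.83375146 -0.09210658  3.0221038 ] [445.31806108 140.78513733  14.40072544]
21.5167 20.242327375363008 39.109362959861755 [ 0.32208495 -0.18890043 -0.69826366] [443.62776957 140.40564186 138.30380177]
```

```bash
python3 - <<'E'
from meas import *
def hullc(p,X,rad=22):
    hsv=cv2.cvtColor(p["color"],cv2.COLOR_BGR2HSV); u=proj(p,X)
    m=((hsv[...,0]<16)&(hsv[...,1]>95)).astype(np.uint8); yy,xx=np.mgrid[:400,:640]; m[np.hypot(xx-u[0],yy-u[1])>rad]=0
    c=cv2.convexHull(np.argwhere(m)[:,::-1].astype(np.int32)); e=cv2.fitEllipse(c); return e,u
p=r.get_image("scene");L=r.get_obs()["tool_pos"]; z=L[2]-.4
e,u=hullc(p,[L[0],L[1],z]); print("held disc",e,u,plane(p,e[0],z),L)
r.movel([440.5,260,150],v=250); r.movel([440.5,324,140],v=150); r.dwell(.4)
o=r.get_obs();print(o["time"],o["tool_pos"],o["contact_force"])
p=r.get_image("scene");L=o["tool_pos"];z=L[2]-.4
e,u=hullc(p,[L[0],L[1],z],20); print("held disc",e,u,plane(p,e[0],z))
u=proj(p,[440,324,70]).astype(int);x0,y0=u-[24,24];f=600/48
c=p["color"][y0:y0+48,x0:x0+48]; im=cv2.resize((255*(c/255.)**.6).astype(np.uint8),(600,600),interpolation=cv2.INTER_CUBIC)
for cc,zz,R,col in(((440.5,324),90,38,(0,0,255)),((440.5,324),0,38,(255,0,0)),(L[:2],z,41,(0,255,0))):
    cv2.polylines(im,[((circ(p,cc,zz,R)-[x0,y0]+.5)*f).round().astype(int)],False,col,1)
cv2.imwrite("pics/over.png",im)
E
```

```text
held disc ((258.66119384765625, 209.1071014404297), (25.400009155273438, 26.427392959594727), 66.52938842773438) [259.23242127 209.87965883] [445.3144796  143.82898922 138.13900356] [443.91807648 140.43144266 138.53900356]
23.1833 [440.61235617 323.62918529 140.14809012] [0.31011005 0.13969824 0.408939  ]
held disc ((211.5067138671875, 189.58587646484375), (28.375564575195312, 33.07078170776367), 94.94549560546875) [214.33982372 185.46928023] [422.37961116 318.94043828 139.74809012]
```

View pics/over.png

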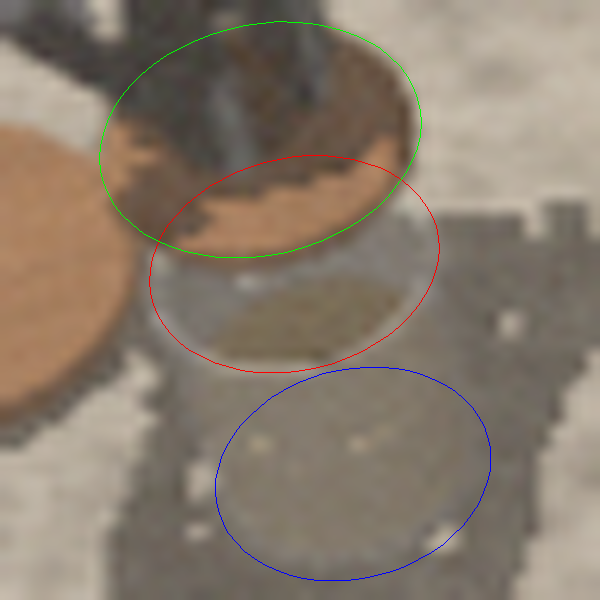

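The tenth and last picture shows the lid held level over the glass. The drawn rim (red) and lid (green) ellipses both sit within about 0.6 px of what is seen, with the same small bias, so the relative position is good. Lowering by force.

```bash
python3 - <<'E'
from meas import *
x,y=440.5,324; H=14.4+83
r.movel([x,y,H+11],v=60); r.dwell(.2); print(r.get_obs()["contact_force"],r.get_obs()["tool_pos"])
hit=r.movel([x,y,H-3],v=20,force_limit=4); r.dwell(.1)
o=r.get_obs();print(hit,o["time"],o["tool_pos"]-[x,y,H],o["contact_force"],o["torque"],o["grip_width"]*85)
E
```

```text
[-0.3741853   0.33795039 -0.0166519 ] [440.9204079  324.25076441 108.90496074]
True 24.775 [-0.08982948  0.00263384 -0.17171603] [-0.08836431  0.06534516  4.76683402] [0.02854352 0.10287161 0.00458045] 20.540513270443025
```

It seated at home height within 0.2 mm. I'll release, retreat and verify, and localise the torch by mask-fitting a projected cylinder in both cameras.

```bash
cat > torch.py <<'E'
from meas import *
from scipy.optimize import minimize
def fit(p,x0,radius=30,z0=50,z1=148):
    hsv=cv2.cvtColor(p["color"],cv2.COLOR_BGR2HSV); u=proj(p,[*x0,100])
    m=(((hsv[...,0]<9)|(hsv[...,0]>170))&(hsv[...,1]>110)).astype(float); yy,xx=np.mgrid[:400,:640]; m[np.hypot(xx-u[0],yy-u[1])>radius]=0
    def model(c):
        pts=np.vstack([circ(p,c[:2],z0,12.5),circ(p,c[:2],z1,12.5)])
        h=cv2.convexHull((pts*64).round().astype(np.int32)); a=np.zeros((400,640),np.uint8)
        big=np.zeros((240,240),np.uint8); o=u-15   # 8x supersample of a 30px window
        cv2.fillConvexPoly(big,((h.reshape(-1,2)/64-o+.5)*8).round().astype(np.int32),1)
        return cv2.resize(big.astype(np.float32),(30,30),interpolation=cv2.INTER_AREA)
    u=u.round(); w=m[int(u[1])-15:int(u[1])+15,int(u[0])-15:int(u[0])+15]
    best=min(((np.abs(model((x,y))-w).sum(),x,y) for x in np.arange(x0[0]-16,x0[0]+17,1) for y in np.arange(x0[1]-16,x0[1]+17,1)))
    return best,m.sum()
E
python3 - <<'E'
from torch import *
r.move_gripper(0.55); o=r.get_obs();print(o["contact_force"],o["time"])
L=[440.5,324]; r.movel([*L,175],v=150)
D=[np.pi,0,np.pi/2]
r.move_ptp([330,60,220],D); r.dwell(.1); print(r.get_obs()["time"])
for n in("scene","top"):
    p=r.get_image(n)
    print(n,fit(p,(440,-288)))
    for k in("lid_knob","candle","notebook_mid","torch"):
        print(k,[(round(d["score"],2),world(p,d["at"]).round(1).tolist()) for d in r.look_for(p,k)[:4]])
    hsv=cv2.cvtColor(p["color"],cv2.COLOR_BGR2HSV)
    m=((hsv[...,0]<16)&(hsv[...,1]>95)).astype(np.uint8); k,l,st,ce=cv2.connectedComponentsWithStats(m)
    i=1+np.argmin(np.hypot(*(ce[1:]-proj(p,[440.5,324,97])).T)+1e3*(st[1:,4]<80)); print("disc",ce[i],st[i],plane(p,ce[i],97.))
    m=((hsv[...,1]<50)&(hsv[...,2]>170)).astype(np.uint8); k,l,st,ce=cv2.connectedComponentsWithStats(m)
    for s,c in zip(st[1:],ce[1:]):
        if s[4]>20 and np.hypot(*(c-proj(p,[436,-287,10])))<25: print("foot",s,c,plane(p,c,8.))
print(r.get_obs()["time"])
E
```

```text
[-0.58527601 -0.30944988  0.15040171] 25.15
27.0417
scene ((np.float64(79.5), np.int64(441), np.int64(-291)), np.float64(185.0))
lid_knob [(0.65, [402.6, 444.9, 23.9]), (0.58, [435.6, 315.7, 103.0])]
candle [(0.74, [413.0, 297.8, 44.6]), (0.46, [430.6, -292.6, 7.7])]
notebook_mid [(0.59, [500.6, -40.8, 10.7])]
torch [(0.8, [437.5, -293.3, 106.1])]
disc [199.44551282 197.53525641] [172 185  58  26 936] [397.70280218 360.52635318  97.        ]
foot [363 287  30  27 322] [376.81055901 302.82919255] [ 437.463884   -292.57316258    8.        ]
top ((np.float64(18.640625), np.int64(446), np.int64(-286)), np.float64(69.0))
lid_knob [(0.96, [417.5, 455.5, 17.6]), (0.88, [438.8, 321.7, 99.3]), (0.67, [546.0, 241.6, 14.8]), (0.66, [442.3, -281.8, 103.7])]
candle [(0.39, [424.3, 294.3, 44.0])]
notebook_mid [(0.82, [508.5, -36.9, 5.7])]
torch [(0.44, [442.0, 326.3, 97.4])]
disc [237.71501272 249.49872774] [227 239  23  22 393] [441.26172745 323.62419021  97.        ]
foot [391 231  24  34 326] [402.22699387 249.13496933] [ 460.94949651 -290.26069665    8.        ]
foot [382 256   8   7  32] [386.0625  259.34375] [ 421.01118501 -227.48597243    8.        ]
27.5417
```

The lid is on and centred: the top view puts the disc at (441.3,323.6) at height 97. Next I'll refine the torch position.

```bash
python3 - <<'E'
from torch import *
for n in("scene","top"):
    p=r.get_image(n); hsv=cv2.cvtColor(p["color"],cv2.COLOR_BGR2HSV).astype(int)
    u=proj(p,[442,-288,60]).round().astype(int); print(n,u, "tail c",proj(p,[444,-288,148]).round(1),"rim c",proj(p,[444,-288,48]).round(1))
    b=circ(p,(444,-288),3,45); print("foot bbox pred",b.min(0).round(1),b.max(0).round(1))
    b=circ(p,(444,-288),148,12.5); print("tail bbox pred",b.min(0).round(1),b.max(0).round(1))
    for y in range(u[1]-22,u[1]+22):
        print(y,"".join("R" if (h<9 or h>170) and s>110 else "W" if s<48 and v>150 else "." for h,s,v in hsv[y,u[0]-22:u[0]+22]))
    print("x0",u[0]-22)
E
```

```text
scene [378 293] tail c [382.  276.6] rim c [378. 294.]
foot bbox pred [361.2 287.6] [391.5 315.3]
tail bbox pred [377.4 272.6] [386.7 280.7]
271 ............................................
272 ............................................
273 .........................RRRR...............
274 ........................RRRRRR..............
275 .......................RRR...RR.............
276 .......................RR....RR.............
277 .......................RR....RRR............
278 .......................RRRR.RRR.............
279 .......................RRRRRRRR.............
280 .................W....R.RRRRRRR.............
281 ......................RRR..R................
282 ......................RRRRRRRR..............
283 ......................RRRRRRRR..............
284 ......................RRRRRRRR..............
285 .....................RRRRRRRRR..............
286 .....................RRRRRRRR...............
287 .................WW..RRRRRRRR...............
288 ..............WWWW...RRRRRRRR...............
289 ............WWWWWW..RRRRRRRR................
290 ...........WWWWWW...RRRR
[... 2807 characters left out ...]
WW.WWWW
261 .WWWW......WWWWWWWWWWWWWWWWWWWWWW...WWWW.W.W
262 W..WWW...W.WWWWWWWWWWWWWWWWWWWWWWW...WWWWW..
263 .........W..WWWWWWWWWWWWWWWWWW...WW.W..WW...
264 W......WWW.WWW..WWWWWWWWWWW.W.WWW...WWW.WW..
265 WW.W...WWWWWWWWW..WWWWWWW.WWWW.WW..W.WWWWWW.
266 WWWW..WWWW.WWWWWW.WWWW.WWWW......WWWW.WWWWW.
267 WWWWWWWWWWWWWWWWWWWWWW.WWWW.....W.WWWWWWWW..
268 WWWWWW.WW.WWWWWWWWWWWWW..W..WW....WWWWW.WWWW
269 WWWWW.WWWWWWWWWWWWWWWWWWWW..W...WW.WWW.WWWWW
270 WWW.WWWW.W....WWWWWWWWWWWWWWW..WWW.WWW.WWWWW
271 WWWWW..WW....W.W.W.WWWW..WWWWW..WWWWWWW.W.WW
272 WWWW.WWWW...W..W.W.WWWWWWWWWW....WWWWWW.WW..
273 WWWWWWWWWW..W.....W....W.WWWW.....WWWWWW.WWW
274 WWWWWWWW..WWW.WW....WW...WWWWW..WW..WW.W..WW
x0 382
```

```bash
python3 - <<'E'
from torch import *
from scipy.spatial.transform import Rotation as Ro
for n in("scene","top"):
    p=r.get_image(n); c0=tuple(int(v) for v in proj(p,[507,-38,10]).round()); im=cv2.GaussianBlur(cv2.imread(f"pics/{n}0.png"),(3,3),0)
    m=np.zeros((402,642),np.uint8); cv2.floodFill(im,m,c0,0,(22,)*3,(22,)*3,cv2.FLOODFILL_FIXED_RANGE|cv2.FLOODFILL_MASK_ONLY|(255<<8))
    m=cv2.morphologyEx(m[1:-1,1:-1],cv2.MORPH_OPEN,np.ones((5,5))); pts=np.argwhere(m)[:,::-1]
    w=np.array([plane(p,q,10.)[:2] for q in pts]).astype(np.float32); print(n,len(w),cv2.minAreaRect(w),w.mean(0))
N=np.array([507,-38,10.])
for tilt in(45,):
  for ph in(-30,0,30):
    for yaw in(np.pi/2,0,np.pi):
        R=Ro.from_euler("z",ph,degrees=True)*Ro.from_euler("y",-tilt,degrees=True)*Ro.from_euler("z",yaw)*Ro.from_euler("x",np.pi)
        u=-R.apply([0,0,1]); P=N+233*u; q=r.inverse_kinematics(P.tolist(),R.as_euler("xyz").tolist())
        print(ph,round(yaw,2),P.round(),None if q is None else np.round(q,2))
print(np.round(r.inverse_kinematics([445,-287,91],[np.pi,0,np.pi/2]),2))
E
```

```text
scene 38500 ((611.7493896484375, 766.2819213867188), (621.5737915039062, 2562.3193359375), 0.05417556315660477) [554.83057 244.37532]
top 39154 ((618.2965087890625, 414.88104248046875), (645.5486450195312, 1849.640869140625), 0.8293776512145996) [563.08386 572.9738 ]
-30 1.57 [364.  44. 175.] [ 0.57 -0.32  2.6  -1.09  0.78  1.88]
-30 0 [364.  44. 175.] [ 0.57 -0.32  2.6  -1.09  0.78 -2.84]
-30 3.14 [364.  44. 175.] [ 0.57 -0.32  2.6  -1.09  0.78  0.3 ]
0 1.57 [342. -38. 175.] None
0 0 [342. -38. 175.] None
0 3.14 [342. -38. 175.] None
30 1.57 [ 364. -120.  175.] [-1.1  -0.15  2.48  0.92  1.09 -2.19]
30 0 [ 364. -120.  175.] [-1.1  -0.15  2.48  0.92  1.09 -0.62]
30 3.14 [ 364. -120.  175.] [-1.1  -0.15  2.48  0.92  1.09  2.52]
[-0.66  0.3   1.95  0.    0.88 -0.66]
```

```bash
python3 - <<'E'
from torch import *
from scipy.spatial.transform import Rotation as Ro
for n in("scene","top"):
    p=r.get_image(n); c0=proj(p,[507,-38,10]); im=cv2.GaussianBlur(cv2.imread(f"pics/{n}0.png"),(3,3),0); h=cv2.cvtColor(im,cv2.COLOR_BGR2HSV)
    m=((h[...,0]>12)&(h[...,0]<26)&(h[...,1]>58)&(h[...,2]>90)).astype(np.uint8); m=cv2.morphologyEx(m,cv2.MORPH_OPEN,np.ones((5,5)))
    k,l=cv2.connectedComponents(m); pts=np.argwhere(l==l[int(c0[1]),int(c0[0])])[:,::-1]
    w=np.array([plane(p,q,10.)[:2] for q in pts]).astype(np.float32); print(n,len(w),cv2.minAreaRect(w),w.mean(0))
D=[np.pi,0,np.pi/2]; x,y=445,-287
r.move_gripper(0.9,60)
r.move_ptp([380,-150,230],D); r.move_ptp([x,y,175],D)
print(r.movel([x,y,91],v=90,force_limit=6)); r.dwell(.2); print(r.get_obs()["time"],r.get_obs()["tool_pos"])
r.move_gripper(0.0,60); r.dwell(.1)
o=r.get_obs();print(o["time"],o["grip_width"]*85,o["grasp_force"],o["contact_force"],o["torque"],o["tool_pos"])
N=np.array([507,-38,10.])
for ph in(40,50,60,70):
    for yaw in(np.pi/2,0,np.pi):
        R=Ro.from_euler("z",ph,degrees=True)*Ro.from_euler("y",-45,degrees=True)*Ro.from_euler("z",yaw)*Ro.from_euler("x",np.pi)
        P=N-233*R.apply([0,0,1]); q=r.inverse_kinematics(P.tolist(),R.as_euler("xyz").tolist())
        print(ph,round(yaw,2),P.round(),None if q is None else np.round(q,2))
E
```

```text
scene 3618 ((520.0545654296875, -45.05711364746094), (306.01971435546875, 265.3634033203125), 13.396212577819824) [511.68735  -43.202255]
top 2027 ((514.0718994140625, -38.36779022216797), (209.65008544921875, 147.73829650878906), 10.397222518920898) [513.0523  -39.04884]
False
31.0833 [ 445.45098249 -287.37189709   91.68172969]
31.7083 23.525055315618328 58.72826635837555 [-0.30298085  0.27269189  1.16582874] [-0.02502339 -0.13404964 -0.03496374] [ 445.31046961 -287.18283843   91.19837308]
40 1.57 [ 381. -144.  175.] [-1.07  0.01  2.34  0.85  1.17 -2.28]
40 0 [ 381. -144.  175.] [-1.07  0.01  2.34  0.85  1.17 -0.7 ]
40 3.14 [ 381. -144.  175.] [-1.07  0.01  2.34  0.85  1.17  2.44]
50 1.57 [ 401. -164.  175.] [-1.03  0.14  2.2   0.78  1.24 -2.33]
50 0 [ 401. -164.  175.] [-1.03  0.14  2.2   0.78  1.24 -0.76]
50 3.14 [ 401. -164.  175.] [-1.03  0.14  2.2   0.78  1.24  2.38]
60 1.57 [ 425. -181.  175.] [-0.97  0.25  2.05  0.72  1.32 -2.38]
60 0 [ 425. -181.  175.] [-0.97  0.25  2.05  0.72  1.32 -0.81]
60 3.14 [ 425. -181.  175.] [-0.97  0.25  2.05  0.72  1.32  2.33]
70 1.57 [ 451. -193.  175.] [-0.91  0.36  1.91  0.65  1.41 -2.42]
70 0 [ 451. -193.  175.] [-0.91  0.36  1.91  0.65  1.41 -0.85]
70 3.14 [ 451. -193.  175.] [-0.91  0.36  1.91  0.65  1.41  2.29]
```

Torch gripped. The top-view mask gives the notebook as 210x148 mm, centred near (513,-38). I'll lift the torch and cross-check the notebook in the scene view.

```bash
python3 - <<'E'
from torch import *
x,y=445.3,-287.2
r.movel([x,y,205],v=100); r.dwell(.2); o=r.get_obs();print(o["time"],o["grip_width"]*85,o["contact_force"],o["tool_pos"])
p=r.get_image("scene"); c0=proj(p,[510,-38,10]); h=cv2.cvtColor(cv2.imread("pics/scene0.png"),cv2.COLOR_BGR2HSV).astype(int)
for s in(66,70,74,78,82):
    for v in (100,):
        m=((h[...,0]>14)&(h[...,0]<25)&(h[...,1]>s)&(h[...,2]>v)).astype(np.uint8); m=cv2.morphologyEx(cv2.morphologyEx(m,cv2.MORPH_CLOSE,np.ones((3,3))),cv2.MORPH_OPEN,np.ones((5,5)))
        k,l=cv2.connectedComponents(m); pts=np.argwhere(l==l[int(c0[1]),int(c0[0])])[:,::-1]
        w=np.array([plane(p,q,10.)[:2] for q in pts]).astype(np.float32); print(s,len(w),cv2.minAreaRect(w),w.mean(0))
for n in("scene","top"):
    p=r.get_image(n);print(n,[(k,world(p,d["at"]).round().tolist()) for k in("torch","torch_lens","torch_mid") for d in r.look_for(p,k)[:1]])
E
```

```text
33.2 23.775193358383053 [ 1.33429651 -0.33594601 -0.94847139] [ 444.93577576 -286.9602832   204.27843084]
66 2459 ((512.4656372070312, -38.52300262451172), (217.57733154296875, 158.18446350097656), 14.07693862915039) [509.53934 -40.23672]
70 2386 ((513.3527221679688, -38.064239501953125), (210.7216796875, 148.60610961914062), 10.873770713806152) [508.7902   -39.922787]
74 2367 ((512.9617919921875, -38.572906494140625), (209.84368896484375, 147.8747100830078), 10.376209259033203) [508.60123 -40.23144]
78 2346 ((512.7478637695312, -37.85614013671875), (209.81190490722656, 146.32955932617188), 10.274685859680176) [509.1365  -40.36492]
82 2313 ((512.7659912109375, -37.79010772705078), (208.90216064453125, 145.8441162109375), 10.811755180358887) [508.8752   -40.611225]
scene [('torch', [436.0, -297.0, 164.0]), ('torch_lens', [438.0, -293.0, 158.0]), ('torch_mid', [432.0, -293.0, 163.0])]
top []
```

Both cameras agree: notebook middle at (513,-38,10). The torch hangs as expected, with its visible part centred at z≈164. Moving to the final pose.

```bash
python3 - <<'E'
from torch import *
from scipy.spatial.transform import Rotation as Ro
N=np.array([513,-38,10.]); d=83.2
R=Ro.from_euler("z",60,degrees=True)*Ro.from_euler("y",-45,degrees=True)*Ro.from_euler("x",np.pi)
P=N-(150+d)*R.apply([0,0,1]); E=R.as_euler("xyz").tolist()
r.move_ptp((P+[0,0,40]).tolist(),E); r.movel(P.tolist(),v=60); r.dwell(.8)
o=r.get_obs();print(o["time"],o["grip_width"]*85,o["grasp_force"],o["contact_force"],o["tool_pos"]-P,o["eef_rot"],E,o["qpos"].round(2))
zt=Ro.from_euler("xyz",o["eef_rot"]).apply([0,0,1]); l=o["tool_pos"]+d*zt
print("lens",l.round(1),"dist",np.linalg.norm(N-l),"miss",np.linalg.norm(np.cross(N-l,zt)))
for n in("scene","top"):
    p=r.get_image(n);h=cv2.cvtColor(p["color"],cv2.COLOR_BGR2HSV).astype(int)
    print(n,"lens px",proj(p,l).round(1),"mid px",proj(p,l-70*zt).round(1),"tail",proj(p,l-140*zt).round(1),[(k,world(p,q["at"]).round().tolist(),round(q["score"],2)) for k in("torch","candle","notebook_mid","lid_knob") for q in r.look_for(p,k)[:3]])
    m=((((h[...,0]<9)|(h[...,0]>170))&(h[...,1]>110))).astype(np.uint8); u=proj(p,l-40*zt); yy,xx=np.mgrid[:400,:640]; m[np.hypot(xx-u[0],yy-u[1])>22]=0
    q=np.argwhere(m)[:,::-1].astype(np.float32); f=cv2.fitLine(q,cv2.DIST_L2,0,.01,.01).ravel(); a=proj(p,l-60*zt)-proj(p,l)
    print("red n",len(q),"line",f.round(2),"pred dir",(a/np.linalg.norm(a)).round(2),"range",q.min(0),q.max(0))
E
```

```text
35.9833 23.612829896868842 58.78037989139557 [ 0.04983475 -0.52511507 -1.57065842] [0.0041079  0.00105375 0.01533223] [ 3.14158635 -0.7854165   1.04720219] [3.141592653589793, -0.7853981633974483, 1.0471975511965976] [-0.96  0.26  2.04  0.72  1.32 -0.8 ]
lens [ 460.  -129.9  116.1] dist 150.00874462232358 miss 0.01761711081143994
scene lens px [335.6 251.4] mid px [344.5 255.2] tail [354.4 259.4] [('candle', [398.0, 311.0, 29.0], 0.63), ('notebook_mid', [421.0, -40.0, 9.0], 0.75)]Traceback (most recent call last):
  File "<stdin>", line 14, in <module>
cv2.error: OpenCV(4.12.0) /io/opencv/modules/imgproc/src/linefit.cpp:50: error: (-215:Assertion failed) count > 0 in function 'fitLine2D_wods'
```

```bash
python3 - <<'E'
from torch import *
from scipy.spatial.transform import Rotation as Ro
o=r.get_obs(); zt=Ro.from_euler("xyz",o["eef_rot"]).apply([0,0,1]); l=o["tool_pos"]+83.2*zt
p=r.get_image("top");h=cv2.cvtColor(p["color"],cv2.COLOR_BGR2HSV).astype(int)
m=((((h[...,0]<9)|(h[...,0]>170))&(h[...,1]>90))).astype(np.uint8); u=proj(p,l-40*zt); yy,xx=np.mgrid[:400,:640]; m[np.hypot(xx-u[0],yy-u[1])>25]=0
q=np.argwhere(m)[:,::-1]; print("lens px",proj(p,l),"40 up",u,"n red",len(q), q.min(0) if len(q) else "", q.max(0) if len(q) else "", q.mean(0) if len(q) else "")
if len(q)>5: print(cv2.fitLine(q.astype(np.float32),cv2.DIST_L2,0,.01,.01).ravel(),u-proj(p,l))
for k in("torch","candle","notebook_mid","lid_knob","stand"): print(k,[(round(d["score"],2),world(p,d["at"]).round().tolist()) for d in r.look_for(p,k)[:3]])
h2=h; mm=((h[...,0]<16)&(h[...,1]>95)).astype(np.uint8); k,L,st,ce=cv2.connectedComponentsWithStats(mm)
i=1+np.argmin(np.hypot(*(ce[1:]-proj(p,[440.5,324,97])).T)+1e3*(st[1:,4]<80)); print("lid disc",st[i],plane(p,ce[i],97.))
print(r.get_obs()["time"])
E
```

```text
lens px [363.32413042 245.68048207] 40 up [371.16343674 248.93278835] n red 249 [361 242] [395 260] [376.73895582 250.69477912]
[9.3621480e-01 3.5142827e-01 3.7673895e+02 2.5069478e+02] [7.83930632 3.25230628]
torch [(0.81, [435.0, -165.0, 165.0])]
candle [(0.58, [427.0, 289.0, 44.0]), (0.58, [510.0, -41.0, 10.0])]
notebook_mid [(0.66, [509.0, -36.0, 6.0])]
lid_knob [(0.69, [418.0, 453.0, 20.0]), (0.63, [549.0, 242.0, 16.0])]
stand [(0.44, [473.0, -282.0, 9.0])]
lid disc [227 239  23  22 392] [441.17483358 323.56626256  97.        ]
36.5333
```

The red torch's image direction is within 2° of the prediction and its lens is where it should be. The lid disc is unchanged on the candle, and the notebook hasn't moved.

```bash
python3 -c "
from workcell import r
print(r.finish_job())"
```

```text
the job is handed in; nothing more can be done
None
```

I handed the job in at about 36.5 s: the lid sits home on the candle glass and is released, and the torch is held still at 45°, lens 150 mm from the notebook's middle and aimed at it by the arm's pose (top view agrees within 2°); the first lid grasp missed because the fingertips sit about 25 mm short of the stated offset, which I corrected for.

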